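Test the level-sensor cap and hold it half turned in its bayonet neck

TASK

Lift the level-sensor cap by its grip bar out of its tube stand, and test it by pressing the tip of its probe on the short spring-loaded test stud and then on the tall one until each gives a little. Then lower the cap into the bayonet neck with its lugs in the slots and turn it clockwise (seen from above) only half way, until the grip bar lines up with the two raised marks on the rim, without the lock clicking. Finish there still gripping the cap, holding it against the neck's return spring for inspection, and leave the other things on the bench alone.

Things in the scene. Friction and masses are not known exactly. Their poses are not given: they have to be found in the camera images.
- sensor_cap: Bayonet cap with a probe, loose, 0.15 to 0.23 kg, 104 mm high; starts upright in the tube stand. Origin at the probe's rounded tip, z up the cap's axis, x along its lugs and grip bar. Steel probe rod 8 mm across (0 to 40 mm up), aluminium plug 33 mm across (40 to 58), grey round head 54 mm across (58 to 66), black grip bar (66 to 104). The same after a half turn.
- cap_grip (a point): on the cap's axis, 92 mm above the probe tip and 12 mm below the top of the black grip bar, a good height to grip; the bar is 60 mm long along the cap's x and 16 mm thick along its y, its foot stands on the head
- cap_seat (a point): centre of the underside of the cap's head, 58 mm above the probe tip: the face that rests on the neck's rim. Below it, at the plug's foot (40 to 46 mm above the tip), two opposite lugs, 8 mm wide, reach 22 mm from the axis along the cap's +x and -x, in line with the grip bar
- tube_stand: grey upright tube, fixed, 64 mm high, 60 mm outside, 50 mm bore, on a dark round foot; the cap's head rests on its rim, with plug, lugs and probe inside; the cap lifts straight out. Origin: centre of the underside
- filler_neck: upright aluminium neck, fixed, 72 mm across, 70 mm high, on a grey round foot of 112 mm with four bolts. Origin: centre of the underside; z up; x axis along the line of the two half-way marks. The two slots for the lugs lie on the line 45 degrees counter-clockwise (from above) from x; the latch's small dark housing is outside on the wall, 45 degrees clockwise from +x.
- neck_mark (a point): one of two alike half-way marks: dark ribs 3.5 mm wide and 2.5 mm high, on the rim 27.5 to 35.5 mm from the axis, at the neck's +x (this one) and -x. A seated cap turns clockwise from the slots: after 45 degrees its bar is on the marks; some 20 to 25 degrees more and a lug meets the lock latch
- neck_mouth (a point): centre of the mouth, at the top of the rim, 70 mm above the bench. Round opening 38 mm across with two opposite slots 14 mm wide reaching 25 mm from the axis; the lip between them is 8 mm thick. Seated, the cap's head rests on the rim, its probe tip 12 mm above the bench, and the lugs, below the lip, have 4 mm of play up and down
- return_ring (a joint): spring-loaded ring inside the neck: 0 at rest; the lugs meet it after about 17 degrees of turn and push it round, reading about 0.48 rad with the bar on the marks; it turns the cap back with 0.05 to 0.15 N m, so a cap let go springs back
- lock_latch (a joint): sprung lock latch in the neck's wall: 0 at rest, pushed out (m) as a lug comes to the lock; 0.0015 or more is the lock click
- short_stud (a joint): short test stud's travel, m: 0 at rest, 0.006 pressed fully down; takes about 2 N to start and 4.5 N at the bottom
- short_top (a point): centre of the flat top, 20 mm across, of the short test stud, 35 mm above the bench at rest; the stud stands on a fixed round post with a 48 mm foot
- tall_stud (a joint): tall test stud's travel, m, same spring as the short one
- tall_top (a point): centre of the flat top, 20 mm across, of the tall test stud, 65 mm above the bench at rest, otherwise like the short one; which of the two stands on the left varies
- wood_block: bystander: wooden block 45x90x32 mm on the bench
- tape_measure: bystander: yellow tape measure 58x74x35 mm
- grease_tin: bystander: blue round lidded tin, 63 mm across, 70 mm high
Mind the look-alikes: they are no part of the job. Leave any orange or turquoise look-alike of the sensor_cap alone.

How it is judged (in metres and radians):
On the way, in this order (a step that is already met when the one before it is completed fails the run):
1. the probe tip of the gripped cap presses the short stud down by 1.5 mm or more (value of joint short_stud above 0.0015 m and horizontal distance between sensor_cap and short_top below 0.01 m and contact force between sensor_cap and anything else above 0.5 N and contact force between the fingers and sensor_cap above 1 N), for 0.1 s.
2. then it presses the tall stud down by 1.5 mm or more (value of joint tall_stud above 0.0015 m and horizontal distance between sensor_cap and tall_top below 0.01 m and contact force between sensor_cap and anything else above 0.5 N and contact force between the fingers and sensor_cap above 1 N), for 0.1 s.
3. the cap is seated in the neck, its lugs through the slots (z of cap_seat in the frame of filler_neck between 0.066 and 0.0755 m and horizontal distance between cap_seat and neck_mouth below 0.005 m and angle between sensor_cap's own z axis and vertical below 0.12 rad), for 0.1 s.
At the end, for the whole second after the job is handed in: The gripped cap sits in the neck, lugs under the lip (head at most 5.5 mm above the rim, axes within 5 mm, tilt under 0.12 rad), bar within 0.2 rad of the marks, return ring beyond 0.2 rad, finger force over 2 N, still, and the lock not clicked (all of step 3 and angle between the x axis of sensor_cap and the x axis of filler_neck, either way round below 0.2 rad and value of joint return_ring above 0.2 rad and contact force between the fingers and sensor_cap above 2 N and linear speed of sensor_cap below 0.02 m/s and angular speed of sensor_cap below 0.1 rad/s and value of joint lock_latch below 0.0015 m); the arm keeps its last pose, push and grip.
It fails at once if the lock clicks (latch pushed out by 1.5 mm) (value of joint lock_latch above 0.0015 m).
It fails at once if the wood block is pushed more than 30 mm (distance of wood_block from where it was at the start of the episode above 0.03 m).
It fails at once if the tape measure is pushed more than 30 mm (distance of tape_measure from where it was at the start of the episode above 0.03 m).
It fails at once if the grease tin is pushed more than 30 mm (distance of grease_tin from where it was at the start of the episode above 0.03 m).
It also fails if it takes over 58 s, if anything falls off the work surface, if the arm or the gripper's body presses on something with over 40 N, if the wrist force passes 120 N, or if a joint passes its speed limit or range.

ROBOT

A 6-joint arm with a two-finger parallel gripper is mounted at the origin on a cart in front of the work surface, level with it; the furniture and walls round the work are solid. World frame = base frame: x ahead of the robot, y to its left, z up, the work surface at z = 0. Lengths are in mm, angles in rad, forces in N, time in s.
With the tool pointing down it reaches from about 275 to 1000 mm from the base axis. Payload 8.4 kg.
Tool frame: the origin (TCP) lies at the very end of the fingers, on their centre line; the grasp point (between the pads) lies 19 mm behind it; z points along the fingers, y is the line along which they close (so a half turn about z gives the same grasp; the last joint's range is limited). The gripper opens to 85 mm and grips with 20 to 120 N. Pads are 22 mm wide; open, the fingers measure 114 mm over their backs; the gripper's body (76 mm by 85 mm) begins 54 mm behind the grasp point. The pads swing forward as they close: fully open they stand 13 mm farther back than shut.
Start: joints at [-1.22, 0.353, 1.633, -0, 1.155, -0.002], TCP at [215.953, -586.509, 231.281] pointing down, gripper open.
Joint ranges: [-2.63, 2.63], [-0.92, 2.1], [0.06, 2.66], [-1.3, 4.44], [0, 2.69], [-3.02, 3.02]. Speed limits (rad/s): [2.22, 2.22, 2.79, 3.14, 3.14, 3.14].

INTERFACE

Orientations are given as [roll, pitch, yaw] about the fixed x, y, z axes, in that order (R = Rz(yaw) Ry(pitch) Rx(roll)).
In Python, from rig import r, vision gives the robot as it stands. The module is installed in compiled form; this text tells all that it offers.
- The arm moves only by the tool play_rows, never from a script. Its argument "steps" is a list of rows, each an object with "delta_pos": the shift along the tool's x, y, z in cm, a list of three; "yaw": the turn about the tool's z in rad; "jaw": the opening in per cent of the stroke, from 0 (shut) to 100 (fully open). A call has exactly 8 rows; each row is the pose to reach, as a shift and turn from the pose commanded when the call began, along the tool's axes at that moment; what a row does not reach only later rows make up. A row lasts 1/10 s, in which the tool goes at most 50 mm and 8.59 degrees, less where a joint would pass 70% of its speed; a pose out of reach is approached as far as the arm can. A call with a gripper value outside its range is refused whole. The fingers move at their own pace and stop on an object; "grip_force" is the grip in N (left out, the last holds). Time passes only in rows, so rows that repeat a pose let the fingers close, or fill a call up. It gives the time, the measured TCP pose, the force, the opening and the grip force at its end, in the units of the state.
- r.sense(): the state, without advancing time (a new reading comes with each control period).
- vision.grab_frame(name): name is "scene" or "top" or "wrist"; returns (picture, depth): 400x640x3 uint8, red, green, blue; 400x640 float32, mm along the optical axis (not along the pixel's ray), 0 where there is no reading.
- vision.calibration(name): a dict with "mtx" (3x3 intrinsics, pixels), "k1" (the pictures are not rectified: a ray, as slopes to the right and down, at radius r is drawn at 1 + k1 r^2 times it, then the intrinsics apply), "extrinsics" (4x4, takes a point from camera to world coordinates). Camera axes: x right, y down, z forward; pixel columns grow to the right and rows downward; lengths in mm; the calibration is good to about 2 mm. A picture is of the moment at which its call begins: read the wrist's pose just before it. calibration takes no time and is no camera call; for the wrist camera it gives the pose at the moment of the call.
- r.sign_off(): hands the job in; it is judged then, once.
Trained networks look in the newest picture that a camera, given by its name, has taken for a name from the list of things; names that differ only in an ending like _2 or _b are one class to them, and where a whole thing is asked for, a point or a joint stands for the part that bears it (a point fixed in the world has none). Each returns a list of dicts, best first, with "conf" (0 to 1); they miss things now and then, are a little off and sometimes report something else, mostly with a low value. They report only what shows in the picture. A call takes as long as a camera call. They do not tell look-alikes from the thing itself.
- vision.cut_out(camera, thing): "region" (400x640 bool, what is visible of it) and "uv" ([column, row] in pixels, amid what is visible of it).
- vision.landmark_of(camera, thing): "uv" ([column, row] in pixels: a listed point, or the origin of a listed thing).
The state is a dict: "clock": time; "qpos": joint angles; "qvel": joint speeds; "joint_efforts": joint torques, N m; "eef_pos": TCP position; "tcp_rot": TCP orientation; "contact_force": force on the tool from outside, world axes, zero at the start; "wrist_torque": the same for the moment, N m; "opening": opening from 0.0 (shut) to 1.0 (fully open); "grasp_force": force on a finger pad.
Only numpy, scipy, OpenCV 4.12 (cv2) and the standard library are available. Lean on these libraries where they do the work, as an engineer would, in place of code of your own. Each camera call takes 0.05 s, during which the arm holds its last target. There are 200 camera calls.

## Working session

There is one attempt and no reset: what is moved stays moved. The work goes in short steps, Python scripts to look and compute and a tool call to move; the robot and the scene stay as the last step left them, time stands still between calls to the robot, and variables do not carry over. Pictures are saved under pics/ and viewed, at most 10 in all, crops included, and the job is handed in when it is done.

Besides the shell and the picture viewer there is one more tool, called after "Call:" as name(argument=value, ...), one argument or row to a line, values as JSON. play_rows: Moves the arm, as the interface text tells. Its arguments: {"type":"object","properties":{"steps":{"type":"array"},"grip_force":{"type":"number"}},"required":["steps"]}

```bash
mkdir -p pics; cat > h.py <<'E'
import numpy as np, cv2
from rig import r, vision
def cal(n):
    c=vision.calibration(n); return np.array(c["mtx"]),c["k1"],np.array(c["extrinsics"])
def ray(n,uv,c=None):
    K,k1,T=c or cal(n)
    d=(np.array([(uv[0]-K[0,2])/K[0,0],(uv[1]-K[1,2])/K[1,1]]));s=d.copy()
    for _ in range(20): s=d/(1+k1*(s@s))
    return T[:3,3],T[:3,:3]@np.array([s[0],s[1],1])
def atz(n,uv,z,c=None):
    o,d=ray(n,uv,c); return o+d*(z-o[2])/d[2]
def atd(n,uv,dep,c=None):
    o,d=ray(n,uv,c); return o+d*dep
def cloud(n,dep,mask,c=None):
    K,k1,T=c or cal(n)
    v,u=np.nonzero(mask&(dep>0)); d=np.stack([(u-K[0,2])/K[0,0],(v-K[1,2])/K[1,1]],1);s=d.copy()
    for _ in range(20): s=d/(1+k1*(s**2).sum(1,keepdims=True))
    z=dep[v,u]; p=np.c_[s*z[:,None],z]
    return p@T[:3,:3].T+T[:3,3]
E
python3 - <<'E'
from h import *
s=r.sense(); print(s["clock"],s["eef_pos"],s["tcp_rot"])
for n in ["top","scene"]:
    im,d=vision.grab_frame(n); cv2.imwrite(f"pics/{n}0.png",im[:,:,::-1]); np.save(f"{n}_d.npy",d); np.save(f"{n}_i.npy",im)
    print(n,cal(n)[2].round(2).tolist())
    hs={"cap_grip":92,"neck_mouth":70,"neck_mark":72,"short_top":35,"tall_top":65,"tube_stand":0,"filler_neck":0}
    for t in hs:
        for o in vision.landmark_of(n,t)[:3]:
            print(t,round(o["conf"],2),np.round(o["uv"],1),atz(n,o["uv"],hs[t]).round(1))
E
```

```text
0.0 [ 215.78322735 -586.03090213  230.53856178] [-3.14012991e+00  6.27231228e-06  3.52807306e-01]
top [[0.02, -1.0, 0.05, 473.09], [-1.0, -0.02, 0.01, 49.87], [-0.01, -0.05, -1.0, 1365.33], [0.0, 0.0, 0.0, 1.0]]
cap_grip 0.72 [272.3 214.4] [485.4 213.9  92. ]
cap_grip 0.6 [270.4 189. ] [573.1 222.5  92. ]
cap_grip 0.59 [244.9 241.4] [391.  306.1  92. ]
neck_mouth 0.98 [327.4 211. ] [500.8  23.7  70. ]
neck_mark 0.81 [327.6 204.2] [524.6  23.4  72. ]
neck_mark 0.43 [242.9 209.7] [500.3 320.1  72. ]
short_top 0.44 [364.8 204.9] [ 525.8 -111.3   35. ]
tall_top 0.35 [407.3 197.7] [ 552.4 -256.8   65. ]
tall_top 0.27 [241.8 210.6] [497.2 325.4  65. ]
tube_stand 0.61 [243.7 208. ] [508.2 332.3  -0. ]
filler_neck 0.64 [324.  210.5] [503.9  34.8   0. ]
filler_neck 0.15 [296.7 157.9] [698.  139.6   0. ]
scene [[-0.89, -0.24, 0.39, -72.21], [-0.45, 0.48, -0.75, 1254.97], [-0.01, -0.85, -0.53, 920.79], [0.0, 0.0, 0.0, 1.0]]
cap_grip 0.93 [328.7 248.5] [404.5 301.7  92. ]
cap_grip 0.74 [318.  225.4] [478.  221.2  92. ]
cap_grip 0.73 [289.2 214.8] [576.9 211.1  92. ]
neck_mouth 0.89 [342.6 195.4] [498.4  15.3  70. ]
neck_mouth 0.25 [348.  157.3] [ 590.  -225.2   70. ]
neck_mark 0.61 [334.9 196.4] [516.1  34.1  72. ]
neck_mark 0.18 [345.9 155.8] [ 600.  -228.9   72. ]
short_top 0.71 [295.6 268.9] [477. 354.  35.]
short_top 0.69 [332.7 195.6] [550.3 -20.3  35. ]
short_top 0.44 [357.3 187.1] [ 500. -105.   35.]
tube_stand 0.88 [292.4 267.8] [509.  318.2   0. ]
filler_neck 0.77 [340.8 217.7] [493.7  36.9   0. ]
```

```bash
ls pics
```

```text
scene0.png
top0.png
```

```bash
python3 -c "
import cv2
a=cv2.imread('pics/top0.png')[130:270,190:450];b=cv2.imread('pics/scene0.png')[110:310,240:440]
cv2.imwrite('pics/c1.png',cv2.resize(a,None,fx=3,fy=3,interpolation=2))
cv2.imwrite('pics/c2.png',cv2.resize(b,None,fx=3,fy=3,interpolation=2))"
```

```text
(no output)
```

View pics/c1.png

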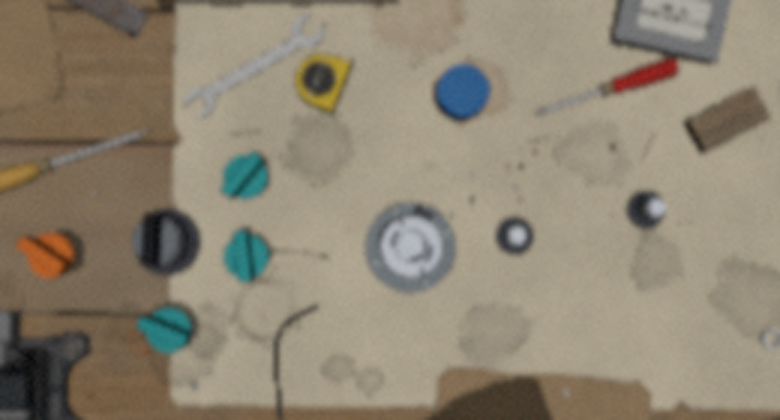

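View pics/c2.png

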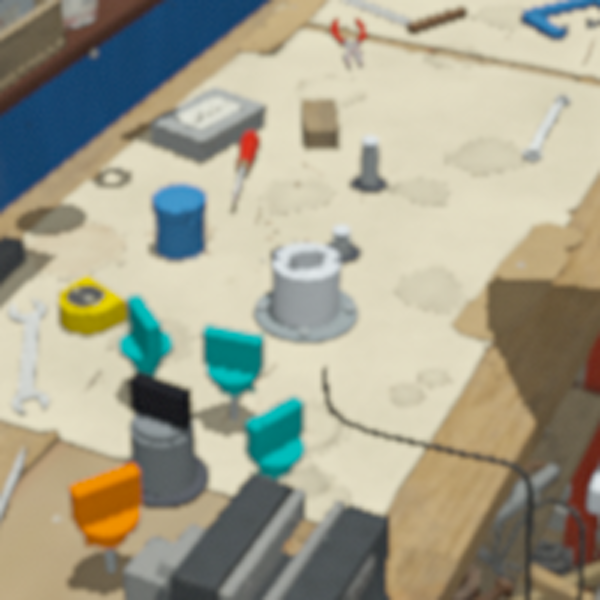

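The real cap (black bar, grey head) stands in the dark tube at full-frame top pixel (245,210). Turquoise copies are at about (272,189), (272,214) and (245,240), and an orange one at (206,214). The neck is at (327,211), the short stud at (362,208), and the tall stud at (406,199) to its right.

```bash
cat >> h.py <<'E'
def delta(target,yaw):
    from scipy.spatial.transform import Rotation as Ro
    s=r.sense(); R=Ro.from_euler("xyz",s["tcp_rot"]).as_matrix()
    cy=np.arctan2(R[1,0],R[0,0]); dy=(yaw-cy+np.pi/2)%np.pi-np.pi/2
    print("delta cm",(R.T@(np.array(target)-s["eef_pos"])/10).round(2),"yaw",round(-dy,3),"now",s["eef_pos"].round(1),"cy",round(cy,3),"q6",s["qpos"][5],"t",s["clock"])
E
python3 - <<'E'
from h import *
d=np.load("top_d.npy")
c=cal("top"); P=cloud("top",d,d>0,c)
def near(x,y,rad,z0,z1):
    m=(np.hypot(P[:,0]-x,P[:,1]-y)<rad)&(P[:,2]>z0)&(P[:,2]<z1); q=P[m]; return q
for n,a in dict(bar=(500,320,45,90,115),neck=(501,24,50,60,80),short=(525,-111,30,25,45),tall=(552,-257,30,55,75)).items():
    q=near(*a); print(n,len(q),q.mean(0).round(1),((q.min(0)+q.max(0))/2).round(1))
    if n=="bar": w,v=np.linalg.eigh(np.cov(q[:,:2].T)); print(w,np.arctan2(v[1,1],v[0,1]))
delta([480,-180,300],0)
E
```

```text
bar 89 [501.4 323.7 108.2] [501.8 324.3 102.8]
[ 24.39149774 274.57916881] 3.095528851138576
neck 229 [502.2  25.3  70. ] [506.4  26.8  68.7]
short 29 [ 516.5 -100.5   33.3] [ 516.3 -100.3   31.9]
tall 30 [ 551.4 -260.4   64.4] [ 551.9 -260.5   62.5]
delta cm [ 38.83 -29.03  -6.87] yaw 0.353 now [ 215.9 -586.5  231.3] cy 0.353 q6 -0.0024112484155792147 t 0.8
```

Call:
play_rows(
  steps=[
    {"delta_pos": [38.8, -29, -6.9], "yaw": 0.353, "jaw": 100},
    {"delta_pos": [38.8, -29, -6.9], "yaw": 0.353, "jaw": 100},
    {"delta_pos": [38.8, -29, -6.9], "yaw": 0.353, "jaw": 100},
    {"delta_pos": [38.8, -29, -6.9], "yaw": 0.353, "jaw": 100},
    {"delta_pos": [38.8, -29, -6.9], "yaw": 0.353, "jaw": 100},
    {"delta_pos": [38.8, -29, -6.9], "yaw": 0.353, "jaw": 100},
    {"delta_pos": [38.8, -29, -6.9], "yaw": 0.353, "jaw": 100},
    {"delta_pos": [38.8, -29, -6.9], "yaw": 0.353, "jaw": 100},
  ],
)

```text
clock: 1.6
eef_pos: [432.2, -253.2, 288.2]
tcp_rot: [3.141, -0.001, -0.0]
contact_force: [0.6, 0.0, -0.4]
opening: 1.001
grasp_force: 0.0
```

```bash
python3 - <<'E'
from h import *
delta([480,-160,300],0)
K,k,T=cal("wrist"); print(T.round(2).tolist(),K.tolist(),k)
E
```

```text
delta cm [ 4.78 -9.32 -1.18] yaw -0.0 now [ 432.2 -253.2  288.2] cy -0.0 q6 1.0382519621036266 t 1.6
[[0.0, -0.95, -0.32, 514.39], [-1.0, -0.0, -0.0, -252.88], [0.0, 0.32, -0.95, 430.11], [0.0, 0.0, 0.0, 1.0]] [[357.3553339011814, 0.0, 321.85625113104], [0.0, 357.3553339011814, 202.94661734712284], [0.0, 0.0, 1.0]] -0.015605501442744238
```

Call:
play_rows(
  steps=[
    {"delta_pos": [7, -15, -1.2], "yaw": 0, "jaw": 100},
    {"delta_pos": [7, -15, -1.2], "yaw": 0, "jaw": 100},
    {"delta_pos": [7, -15, -1.2], "yaw": 0, "jaw": 100},
    {"delta_pos": [7, -15, -1.2], "yaw": 0, "jaw": 100},
    {"delta_pos": [7, -15, -1.2], "yaw": 0, "jaw": 100},
    {"delta_pos": [7, -15, -1.2], "yaw": 0, "jaw": 100},
    {"delta_pos": [7, -15, -1.2], "yaw": 0, "jaw": 100},
    {"delta_pos": [7, -15, -1.2], "yaw": 0, "jaw": 100},
  ],
)

```text
clock: 2.4
eef_pos: [500.9, -106.0, 299.5]
tcp_rot: [3.141, 0.0, -0.002]
contact_force: [-1.1, -0.3, 1.2]
opening: 1.001
grasp_force: 0.0
```

```bash
cat >> h.py <<'E'
def look(tag,pts):
    c=cal("wrist"); im,d=vision.grab_frame("wrist"); cv2.imwrite(f"pics/{tag}.png",im[:,:,::-1]); np.savez(tag,im=im,d=d,K=c[0],k=c[1],T=c[2])
    for t,z in pts.items():
        for o in vision.landmark_of("wrist",t)[:3]: print(t,round(o["conf"],2),np.round(o["uv"],1),atz("wrist",o["uv"],z,c).round(1))
    P=cloud("wrist",d,d>0,c); return P
def sel(P,x,y,rad,z0,z1):
    q=P[(np.hypot(P[:,0]-x,P[:,1]-y)<rad)&(P[:,2]>z0)&(P[:,2]<z1)]
    print(len(q),q.mean(0).round(1),((q.min(0)+q.max(0))/2).round(1),np.ptp(q,0).round(1)); return q
E
python3 - <<'E'
from h import *
P=look("w1",{"neck_mouth":70,"neck_mark":72,"short_top":35,"tall_top":65,"filler_neck":0})
for a in [(501,24,50,66,80),(516,-100,20,30,45),(552,-260,20,58,75)]: sel(P,*a)
delta([501,323,260],-0.046)
E
```

```text
neck_mouth 0.58 [199.6 162.6] [504.2  23.6  70. ]
neck_mark 0.77 [187.4 139.9] [528.5  33.   72. ]
short_top 0.68 [320.6 143.9] [ 518.1 -104.3   35. ]
tall_top 0.54 [471.7 114.9] [ 552.8 -260.    65. ]
filler_neck 0.63 [218.8 153. ] [501.4  22.7   0. ]
filler_neck 0.29 [320.3 144.2] [ 512.1 -103.8    0. ]
2321 [501.7  23.2  69.2] [500.3  23.4  69.6] [70.  70.6  7.2]
236 [ 517.1 -103.4   33.9] [ 516.9 -103.    33.6] [19.5 19.5  5.8]
305 [ 551.2 -263.5   64.2] [ 551.1 -263.9   63.9] [19.2 19.9  5.1]
delta cm [ -0.07 -42.83   3.96] yaw 0.045 now [ 501.3 -105.3  299.6] cy -0.001 q6 1.3616585208285863 t 2.7
```

View pics/w1.png

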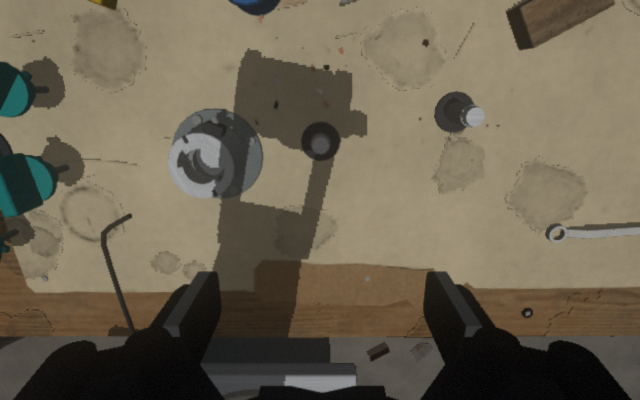

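The neck is at pixel (200,160) with slots visible, the short stud at (320,144) and the tall one at (472,115). Next I compute the neck's slot angles from this depth image and move on to the cap.

```bash
cat > neck.py <<'E'
from h import *
import sys
def neck(tag,cx,cy,R=6):
    f=np.load(tag+".npz"); c=(f["K"],f["k"].item(),f["T"]); im=f["im"];
    # resample rim plane z=70 top view: px per world point
    N=400; g=(np.arange(N)-N/2)/N*100
    X,Y=np.meshgrid(g,g); W=np.stack([cx-Y,cy-X,np.full_like(X,70)],-1)  # up=+x, left=+y
    K,k1,T=c; q=(W-T[:3,3])@T[:3,:3]; s=q[...,:2]/q[...,2:]; s=s*(1+k1*(s**2).sum(-1,keepdims=True))
    m=(s*[K[0,0],K[1,1]]+[K[0,2],K[1,2]]).astype(np.float32)
    o=cv2.remap(im,m[...,0],m[...,1],cv2.INTER_LINEAR); dd=cv2.remap(f["d"],m[...,0],m[...,1],cv2.INTER_NEAREST)
    cv2.imwrite(f"pics/{tag}_rim.png",cv2.resize(o[:,:,::-1],(600,600)))
    below=(dd-q[...,2])>6   # see-through at rim plane
    a=np.arctan2(-X,-Y); rad=np.hypot(X,Y); sel=(rad>20.5)&(rad<24)
    h=[below[sel&(np.abs((a-t+np.pi)%(2*np.pi)-np.pi)<.09)].mean() for t in np.radians(np.arange(-180,180,10))]
    print(dict(zip(range(-180,180,10),np.round(h,1))))
    z=(below&sel).astype(float); A=np.angle((z*np.exp(2j*a)).sum())/2; print("slot axis deg",np.degrees(A),"mark",np.degrees(A)-45)
    o2=((~below)&(rad<40)); 
neck(sys.argv[1],float(sys.argv[2]),float(sys.argv[3]))
E
python3 neck.py w1 501 23.5
```

```text
{-180: np.float64(0.0), -170: np.float64(0.0), -160: np.float64(0.0), -150: np.float64(0.0), -140: np.float64(0.0), -130: np.float64(0.4), -120: np.float64(1.0), -110: np.float64(1.0), -100: np.float64(1.0), -90: np.float64(0.6), -80: np.float64(0.0), -70: np.float64(0.0), -60: np.float64(0.0), -50: np.float64(0.0), -40: np.float64(0.0), -30: np.float64(0.0), -20: np.float64(0.0), -10: np.float64(0.0), 0: np.float64(0.0), 10: np.float64(0.0), 20: np.float64(0.0), 30: np.float64(0.0), 40: np.float64(0.0), 50: np.float64(0.5), 60: np.float64(0.6), 70: np.float64(0.6), 80: np.float64(0.5), 90: np.float64(0.3), 100: np.float64(0.0), 110: np.float64(0.0), 120: np.float64(0.0), 130: np.float64(0.0), 140: np.float64(0.0), 150: np.float64(0.0), 160: np.float64(0.0), 170: np.float64(0.0)}
slot axis deg 70.06703384282481 mark 25.067033842824813
```

View pics/w1_rim.png

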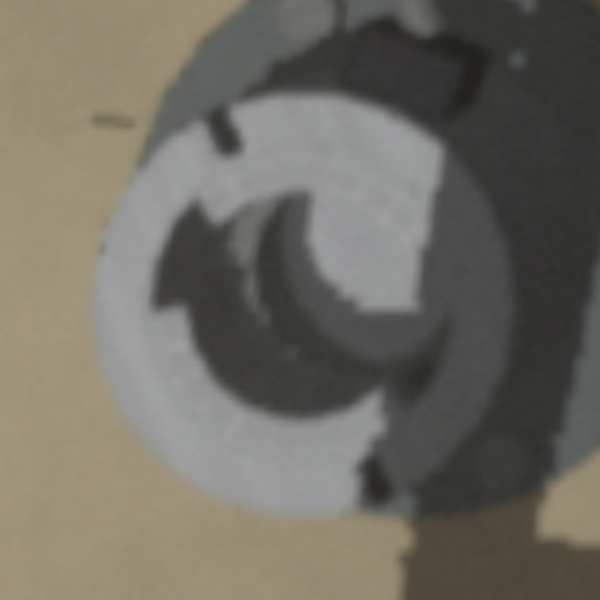

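Call:
play_rows(
  steps=[
    {"delta_pos": [0, -20, 0], "yaw": 0.045, "jaw": 100},
    {"delta_pos": [0, -38, 0], "yaw": 0.045, "jaw": 100},
    {"delta_pos": [0, -38, 0], "yaw": 0.045, "jaw": 100},
    {"delta_pos": [-2, -38, 0], "yaw": 0.045, "jaw": 100},
    {"delta_pos": [-2, -38, 0], "yaw": 0.045, "jaw": 100},
    {"delta_pos": [-2, -38, 0], "yaw": 0.045, "jaw": 100},
    {"delta_pos": [-2, -38, 0], "yaw": 0.045, "jaw": 100},
    {"delta_pos": [-2, -38, 0], "yaw": 0.045, "jaw": 100},
  ],
)

```text
clock: 3.5
eef_pos: [480.8, 278.2, 299.7]
tcp_rot: [-3.141, -0.0, -0.044]
contact_force: [0.6, -0.6, 1.0]
opening: 1.0
grasp_force: 0.0
```

Rim image: marks at (224,130) and (376,482), so the neck's +x is about 23.5° (0.41 rad). The slots are at about 68.5°, the latch housing at (410,70) agrees, and the rim centre is about (500.3, 23).

```bash
python3 - <<'E'
from h import *
P=look("w2",{"cap_grip":92})
q=sel(P,501,322,45,97,112)
def rect(q):
    b=cv2.minAreaRect(q[:,:2].astype(np.float32)); print(b); bx=cv2.boxPoints(b); e=bx[1]-bx[0]; f=bx[2]-bx[1]; l=e if e@e>f@f else f; a=np.arctan2(l[1],l[0]); print("yaw",(a+np.pi/2)%np.pi-np.pi/2)
t=np.percentile(q[:,2],60); print(t); q2=q[q[:,2]>t-3]; sel(q2,501,322,45,0,200); rect(q2)
q=sel(P,501,322,45,60,68)
delta([501,323,171],-.046)
E
```

```text
cap_grip 0.92 [154.1 175.2] [483.1 448.1  92. ]
cap_grip 0.83 [271.9 151.2] [502.2 327.1  92. ]
cap_grip 0.83 [378.6  62.9] [579.  222.6  92. ]
1106 [504.1 322.8 108.3] [502.8 323.4 104.2] [58.2 18.1 14.5]
109.00852981638593
1027 [503.8 323.2 108.8] [502.8 323.5 108.7] [58.2 18.1  5.5]
((502.7251892089844, 323.5625), (16.145137786865234, 58.03281784057617), 87.47573852539062)
yaw -0.044056773
306 [509.1 316.   63.1] [503.1 323.7  64. ] [56.6 59.9  7.9]
delta cm [ 1.82 -4.51 12.85] yaw 0.004 now [481.  278.6 299.4] cy -0.042 q6 2.133707246513462 t 3.6
```

View pics/w2.png

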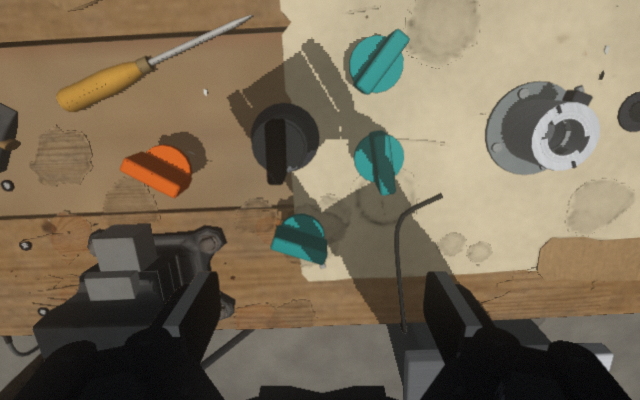

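The cap's bar is at pixel (275,150), in the dark stand, and measures (502.7, 323.5) with yaw -0.044 and top at about 109, as expected. The way down between the copies is free.

Call:
play_rows(
  steps=[
    {"delta_pos": [1.96, -4.58, 0.5], "yaw": 0.002, "jaw": 100},
    {"delta_pos": [1.96, -4.58, 5], "yaw": 0.002, "jaw": 100},
    {"delta_pos": [1.96, -4.58, 10], "yaw": 0.002, "jaw": 100},
    {"delta_pos": [1.96, -4.58, 14.5], "yaw": 0.002, "jaw": 100},
    {"delta_pos": [1.96, -4.58, 18.5], "yaw": 0.002, "jaw": 100},
    {"delta_pos": [1.96, -4.58, 22], "yaw": 0.002, "jaw": 100},
    {"delta_pos": [1.96, -4.58, 22], "yaw": 0.002, "jaw": 100},
    {"delta_pos": [1.96, -4.58, 22], "yaw": 0.002, "jaw": 100},
  ],
)

```text
clock: 4.4
eef_pos: [503.4, 319.2, 80.0]
tcp_rot: [3.141, 0.001, -0.048]
contact_force: [0.7, 0.7, 0.8]
opening: 1.002
grasp_force: 0.0
```

```bash
python3 - <<'E'
from h import *
delta([502.7,323.5,79],-.044)
E
```

```text
delta cm [-0.09 -0.42  0.1 ] yaw -0.004 now [503.4 319.2  80. ] cy -0.048 q6 2.1814048166121935 t 4.4
```

Call:
play_rows(
  steps=[
    {"delta_pos": [-0.07, -0.42, 0.1], "yaw": -0.004, "jaw": 100},
    {"delta_pos": [-0.07, -0.42, 0.1], "yaw": -0.004, "jaw": 30},
    {"delta_pos": [-0.07, -0.42, 0.1], "yaw": -0.004, "jaw": 10},
    {"delta_pos": [-0.07, -0.42, 0.1], "yaw": -0.004, "jaw": 0},
    {"delta_pos": [-0.07, -0.42, 0.1], "yaw": -0.004, "jaw": 0},
    {"delta_pos": [-0.07, -0.42, 0.1], "yaw": -0.004, "jaw": 0},
    {"delta_pos": [-0.07, -0.42, 0.1], "yaw": -0.004, "jaw": 0},
    {"delta_pos": [-0.07, -0.42, 0.1], "yaw": -0.004, "jaw": 0},
  ],
  grip_force=60,
)

```text
clock: 5.2
eef_pos: [502.8, 324.2, 79.0]
tcp_rot: [-3.141, -0.0, -0.043]
contact_force: [-1.6, -2.3, 5.0]
opening: 0.182
grasp_force: 58.9
```

Call:
play_rows(
  steps=[
    {"delta_pos": [0, 0, -1], "yaw": 0, "jaw": 0},
    {"delta_pos": [0, 0, -4], "yaw": 0, "jaw": 0},
    {"delta_pos": [0, 0, -8], "yaw": 0, "jaw": 0},
    {"delta_pos": [0, 0, -12], "yaw": 0, "jaw": 0},
    {"delta_pos": [0, 5, -14], "yaw": 0, "jaw": 0},
    {"delta_pos": [0, 9, -14], "yaw": 0, "jaw": 0},
    {"delta_pos": [0, 13, -14], "yaw": 0, "jaw": 0},
    {"delta_pos": [0, 16, -14], "yaw": 0, "jaw": 0},
  ],
)

```text
clock: 6.0
eef_pos: [495.1, 162.2, 219.2]
tcp_rot: [3.141, -0.0, -0.044]
contact_force: [-0.6, -0.0, -2.4]
opening: 0.179
grasp_force: 58.9
```

```bash
python3 - <<'E'
from h import *
s=r.sense(); print(s["contact_force"],s["opening"],s["grasp_force"])
delta([517,-103.4,160],-.044)
im,d=vision.grab_frame("scene"); cv2.imwrite("pics/s2.png",cv2.resize(im[100:300,250:450,::-1],None,fx=3,fy=3,interpolation=2))
E
```

```text
[-0.63661786 -0.04210468 -2.41426771] 0.17896854277482252 58.907153606414795
delta cm [ 3.34 26.44  5.93] yaw 0.0 now [495.1 162.2 219.2] cy -0.044 q6 1.9285318374910814 t 6.0
```

View pics/s2.png

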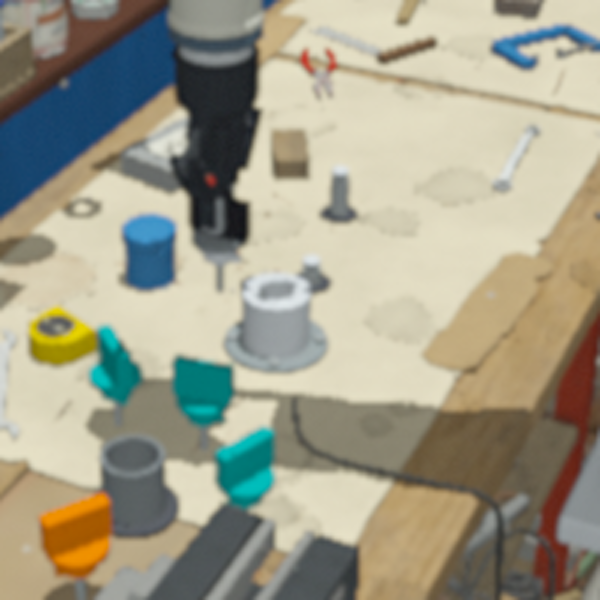

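The stand is empty and the cap hangs upright in the gripper, probe at pixel (220,275) in the crop. The other things haven't moved.

Call:
play_rows(
  steps=[
    {"delta_pos": [0.6, 5, 0], "yaw": 0, "jaw": 0},
    {"delta_pos": [1.2, 10, 0], "yaw": 0, "jaw": 0},
    {"delta_pos": [1.8, 15, 0], "yaw": 0, "jaw": 0},
    {"delta_pos": [2.4, 20, 0], "yaw": 0, "jaw": 0},
    {"delta_pos": [3, 24, 0], "yaw": 0, "jaw": 0},
    {"delta_pos": [3.34, 26.44, 2], "yaw": 0, "jaw": 0},
    {"delta_pos": [3.34, 26.44, 5], "yaw": 0, "jaw": 0},
    {"delta_pos": [3.34, 26.44, 8], "yaw": 0, "jaw": 0},
  ],
)

```text
clock: 6.85
eef_pos: [518.0, -102.5, 138.4]
tcp_rot: [3.141, -0.001, -0.045]
contact_force: [-0.4, -0.7, -1.6]
opening: 0.177
grasp_force: 59.4
```

```bash
python3 - <<'E'
from h import *
c=cal("wrist"); im,d=vision.grab_frame("wrist"); cv2.imwrite("pics/w3.png",im[:,:,::-1])
for t,z in (("short_top",35),("sensor_cap",66),("tall_top",65)):
    for o in vision.landmark_of("wrist",t)[:2]: print(t,o["conf"],np.round(o["uv"]),atz("wrist",o["uv"],z,c).round(1))
s=r.sense(); print(s["contact_force"])
delta([517,-103.4,110],-.044)
E
```

```text
short_top 0.69 [328. 204.] [ 517.1 -106.4   35. ]
sensor_cap 0.93 [320. 220.] [ 517.1 -101.    66. ]
tall_top 0.71 [581. 157.] [ 551.  -262.8   65. ]
[ 0.24031177  0.34079484 -1.16837262]
delta cm [-0.04  0.23  2.9 ] yaw 0.001 now [ 517.5 -101.2  139. ] cy -0.043 q6 1.4179588939701588 t 7.05
```

View pics/w3.png

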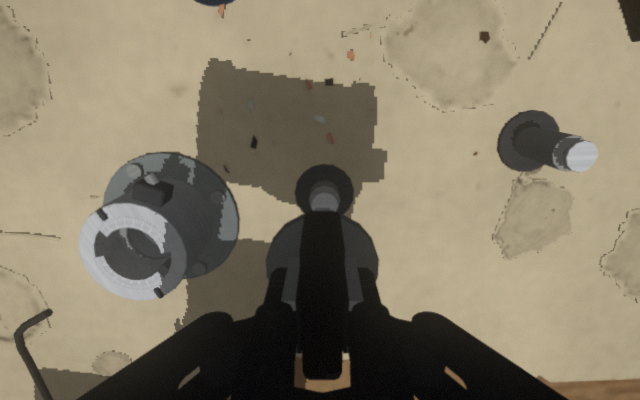

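The cap hangs over the short stud (323,195), with the neck at (135,250) and the tall stud at (581,155). I'll lower it gently with a small y correction.

Call:
play_rows(
  steps=[
    {"delta_pos": [-0.03, 0.32, 0.8], "yaw": 0, "jaw": 0},
    {"delta_pos": [-0.03, 0.32, 1.6], "yaw": 0, "jaw": 0},
    {"delta_pos": [-0.03, 0.32, 2.3], "yaw": 0, "jaw": 0},
    {"delta_pos": [-0.03, 0.32, 2.8], "yaw": 0, "jaw": 0},
    {"delta_pos": [-0.03, 0.32, 3.1], "yaw": 0, "jaw": 0},
    {"delta_pos": [-0.03, 0.32, 3.4], "yaw": 0, "jaw": 0},
    {"delta_pos": [-0.03, 0.32, 3.4], "yaw": 0, "jaw": 0},
    {"delta_pos": [-0.03, 0.32, 3.4], "yaw": 0, "jaw": 0},
  ],
)

```text
clock: 7.85
eef_pos: [517.2, -104.4, 104.8]
tcp_rot: [-3.141, 0.0, -0.043]
contact_force: [-1.2, -0.0, 1.6]
opening: 0.174
grasp_force: 59.8
```

Call:
play_rows(
  steps=[
    {"delta_pos": [0, 0, 0.08], "yaw": 0, "jaw": 0},
    {"delta_pos": [0, 0, 0.08], "yaw": 0, "jaw": 0},
    {"delta_pos": [0, 0, 0.08], "yaw": 0, "jaw": 0},
    {"delta_pos": [0, 0, 0.08], "yaw": 0, "jaw": 0},
    {"delta_pos": [0, 0, 0.08], "yaw": 0, "jaw": 0},
    {"delta_pos": [0, 0, 0.08], "yaw": 0, "jaw": 0},
    {"delta_pos": [0, 0, 0.08], "yaw": 0, "jaw": 0},
    {"delta_pos": [0, 0, 0.08], "yaw": 0, "jaw": 0},
  ],
)

```text
clock: 8.65
eef_pos: [517.2, -104.5, 103.8]
tcp_rot: [-3.142, 0.0, -0.043]
contact_force: [-0.5, 0.1, 1.1]
opening: 0.173
grasp_force: 59.9
```

```bash
python3 - <<'E'
from h import *
s=r.sense(); print(s["contact_force"])
delta([551.2,-263.5,160],-.044)
E
```

```text
[-0.53024351  0.10604506  1.08368801]
delta cm [ 4.08 15.74 -5.62] yaw 0.001 now [ 517.2 -104.5  103.8] cy -0.043 q6 1.4118126375264592 t 8.65
```

Call:
play_rows(
  steps=[
    {"delta_pos": [0, 0, 0.1], "yaw": 0, "jaw": 0},
    {"delta_pos": [0, 0, 0.1], "yaw": 0, "jaw": 0},
    {"delta_pos": [0, 0, 0.1], "yaw": 0, "jaw": 0},
    {"delta_pos": [0, 0, -3], "yaw": 0, "jaw": 0},
    {"delta_pos": [0.5, 2, -6], "yaw": 0, "jaw": 0},
    {"delta_pos": [1.8, 7, -6], "yaw": 0, "jaw": 0},
    {"delta_pos": [3, 12, -6], "yaw": 0, "jaw": 0},
    {"delta_pos": [4.08, 15.74, -6], "yaw": 0, "jaw": 0},
  ],
)

```text
clock: 9.45
eef_pos: [551.7, -266.0, 164.1]
tcp_rot: [3.141, -0.001, -0.043]
contact_force: [0.7, 0.6, -0.7]
opening: 0.181
grasp_force: 59.4
```

```bash
python3 - <<'E'
from h import *
c=cal("wrist"); im,d=vision.grab_frame("wrist"); cv2.imwrite("pics/w4.png",im[:,:,::-1])
for t,z in (("short_top",35),("sensor_cap",91),("tall_top",65)):
    for o in vision.landmark_of("wrist",t)[:2]: print(t,o["conf"],np.round(o["uv"]),atz("wrist",o["uv"],z,c).round(1))
s=r.sense(); print(s["contact_force"])
delta([551.2,-263.5,134.5],-.044)
E
```

```text
short_top 0.79 [132. 240.] [ 517.5 -106.4   35. ]
sensor_cap 0.67 [324. 221.] [ 549.9 -266.9   91. ]
tall_top 0.64 [321. 206.] [ 551.3 -264.9   65. ]
[-0.43974924  0.38728362 -1.57977109]
delta cm [ 0.02 -0.1   2.87] yaw -0.001 now [ 551.  -264.5  163.2] cy -0.045 q6 1.1659502036358262 t 9.65
```

Aligned; press the tall stud.

Call:
play_rows(
  steps=[
    {"delta_pos": [0.02, 0, 0.8], "yaw": 0, "jaw": 0},
    {"delta_pos": [0.02, 0, 1.6], "yaw": 0, "jaw": 0},
    {"delta_pos": [0.02, 0, 2.2], "yaw": 0, "jaw": 0},
    {"delta_pos": [0.02, 0, 2.5], "yaw": 0, "jaw": 0},
    {"delta_pos": [0.02, 0, 2.75], "yaw": 0, "jaw": 0},
    {"delta_pos": [0.02, 0, 2.95], "yaw": 0, "jaw": 0},
    {"delta_pos": [0.02, 0, 2.95], "yaw": 0, "jaw": 0},
    {"delta_pos": [0.02, 0, 2.95], "yaw": 0, "jaw": 0},
  ],
)

```text
clock: 10.45
eef_pos: [551.5, -263.4, 134.6]
tcp_rot: [-3.141, -0.0, -0.043]
contact_force: [-1.3, 1.6, 1.8]
opening: 0.179
grasp_force: 59.9
```

Call:
play_rows(
  steps=[
    {"delta_pos": [0, 0, 0.15], "yaw": 0, "jaw": 0},
    {"delta_pos": [0, 0, 0.15], "yaw": 0, "jaw": 0},
    {"delta_pos": [0, 0, 0.15], "yaw": 0, "jaw": 0},
    {"delta_pos": [0, 0, -3], "yaw": 0, "jaw": 0},
    {"delta_pos": [0, 0, -6.5], "yaw": -0.1, "jaw": 0},
    {"delta_pos": [-1.5, -5, -6.5], "yaw": -0.24, "jaw": 0},
    {"delta_pos": [-3, -10, -6.5], "yaw": -0.38, "jaw": 0},
    {"delta_pos": [-4, -15, -6.5], "yaw": -0.52, "jaw": 0},
  ],
)

```text
clock: 11.25
eef_pos: [518.1, -116.4, 199.4]
tcp_rot: [3.141, -0.001, 0.481]
contact_force: [0.3, 0.3, -0.8]
opening: 0.178
grasp_force: 59.5
```

```bash
python3 - <<'E'
from h import *
delta([500.3,0,200],1.195)
E
```

```text
delta cm [  3.81 -11.14  -0.07] yaw -0.714 now [ 518.1 -116.4  199.4] cy 0.481 q6 0.8662270612221138 t 11.25
```

Call:
play_rows(
  steps=[
    {"delta_pos": [0.3, -1.5, 0], "yaw": -0.14, "jaw": 0},
    {"delta_pos": [0.6, -3, 0], "yaw": -0.28, "jaw": 0},
    {"delta_pos": [1, -5, 0], "yaw": -0.42, "jaw": 0},
    {"delta_pos": [1.3, -6, 0], "yaw": -0.56, "jaw": 0},
    {"delta_pos": [1.5, -6.7, 0], "yaw": -0.7, "jaw": 0},
    {"delta_pos": [1.5, -6.7, 0], "yaw": -0.714, "jaw": 0},
    {"delta_pos": [1.5, -6.7, 0], "yaw": -0.714, "jaw": 0},
    {"delta_pos": [1.5, -6.7, 0], "yaw": -0.714, "jaw": 0},
  ],
)

```text
clock: 12.05
eef_pos: [501.6, -51.3, 199.3]
tcp_rot: [3.141, 0.0, 1.187]
contact_force: [0.1, -1.1, -1.8]
opening: 0.176
grasp_force: 59.6
```

```bash
python3 - <<'E'
from h import *
P=look("w5",{"neck_mouth":70,"neck_mark":72})
q=sel(P,500.3,23,45,67,76); print(cv2.minEnclosingCircle(q[:,:2].astype(np.float32)))
delta([500.3,23,185],1.195)
E
python3 neck.py w5 500.3 23
```

```text
neck_mark 0.88 [313.2  71.8] [530.2  34.4  72. ]
neck_mark 0.38 [498.6  81. ] [651.2 -20.6  72. ]
4949 [500.8  24.9  69.2] [499.9  23.7  70.3] [70.9 70.6  6.5]
((499.8669738769531, 23.820823669433594), 35.789146423339844)
delta cm [ 6.85 -2.87  1.42] yaw -0.006 now [501.4 -51.2 199.2] cy 1.189 q6 0.27732320807961547 t 12.2
{-180: np.float64(0.0), -170: np.float64(0.0), -160: np.float64(0.0), -150: np.float64(0.0), -140: np.float64(0.1), -130: np.float64(0.9), -120: np.float64(0.8), -110: np.float64(0.8), -100: np.float64(0.7), -90: np.float64(0.5), -80: np.float64(0.0), -70: np.float64(0.0), -60: np.float64(0.0), -50: np.float64(0.0), -40: np.float64(0.0), -30: np.float64(0.0), -20: np.float64(0.0), -10: np.float64(0.0), 0: np.float64(0.0), 10: np.float64(0.0), 20: np.float64(0.0), 30: np.float64(0.0), 40: np.float64(0.0), 50: np.float64(0.7), 60: np.float64(1.0), 70: np.float64(1.0), 80: np.float64(1.0), 90: np.float64(0.6), 100: np.float64(0.0), 110: np.float64(0.0), 120: np.float64(0.0), 130: np.float64(0.0), 140: np.float64(0.0), 150: np.float64(0.0), 160: np.float64(0.0), 170: np.float64(0.0)}
slot axis deg 67.96017677713023 mark 22.96017677713023
```

View pics/w5_rim.png

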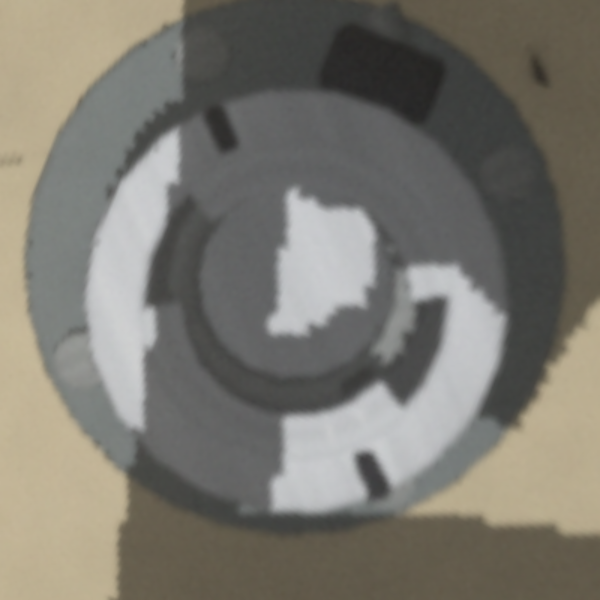

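Marks at (220,128) and (373,476) give a neck centre of (500.0, 23.5) and yaw 0.413, with slots at 1.195. I'll check where the cap sits in the hand from the same frame's depth.

```bash
python3 - <<'E'
from h import *
f=np.load("w5.npz"); c=(f["K"],f["k"].item(),f["T"]); P=cloud("wrist",f["d"],f["d"]>0,c)
t=np.array([501.4,-51.2]); a=1.189; ex=np.array([np.cos(a),np.sin(a)]); ey=np.array([np.sin(a),-np.cos(a)])
L=np.c_[(P[:,:2]-t)@ex,(P[:,:2]-t)@ey,P[:,2]]
for z0,z1 in ((186,190),(190,195),(225,228),(228,231),(231,234)):
    m=(abs(L[:,0])<45)&(abs(L[:,1])<40)&(L[:,2]>z0)&(L[:,2]<z1); q=L[m]
    print(z0,m.sum(),q.min(0).round(1) if m.any() else '',q.max(0).round(1) if m.any() else '')
m=(abs(L[:,0])<45)&(abs(L[:,1])<40)&(abs(L[:,2]-191.5)<3)&(L[:,0]>10); q=L[m][:,:2]
A=np.c_[2*q,np.ones(len(q))]; 
# outer edge: max radius per angle
ang=np.arctan2(q[:,1],q[:,0]).round(1); e=np.array([q[ang==k][np.argmax(np.hypot(*q[ang==k].T))] for k in np.unique(ang)])
print(e.round(1).tolist()); A=np.c_[2*e,np.ones(len(e))]; s=np.linalg.lstsq(A,(e**2).sum(1),rcond=None)[0]; print(s[:2],np.sqrt(s[2]+s[:2]@s[:2]))
delta([500,23.5,175],1.195)
E
```

```text
186 209 [ -5.2 -26.1 186.1] [ 25.4  27.4 190. ]
190 2397 [ -6.9 -25.8 190. ] [ 29.6  27.2 195. ]
225 865 [-30.4 -20.5 225. ] [ 29.9  21.9 228. ]
228 5488 [-30.1 -20.4 228. ] [ 30.2  22.  231. ]
231 257 [-10.7 -20.2 231. ] [ 26.9  21.2 234. ]
[[10.1, -23.7], [11.8, -23.1], [13.2, -22.6], [16.0, -20.4], [18.4, -18.2], [20.6, -16.5], [20.9, -15.8], [23.5, -11.8], [24.4, -10.0], [27.2, -7.0], [29.4, -4.7], [29.4, -4.3], [29.3, 1.4], [29.3, 3.6], [29.2, 6.2], [28.9, 7.5], [25.1, 10.0], [23.0, 14.0], [21.6, 15.9], [20.3, 18.2], [19.5, 18.8], [16.7, 21.1], [13.7, 23.7], [12.7, 24.2], [10.2, 24.6]]
[4.58678121 0.63548478] 24.080077523100687
delta cm [ 6.88 -2.92  2.42] yaw -0.006 now [501.4 -51.2 199.2] cy 1.189 q6 0.27732320807961547 t 12.2
```

Call:
play_rows(
  steps=[
    {"delta_pos": [3, -1.3, 0], "yaw": -0.006, "jaw": 0},
    {"delta_pos": [6, -2.6, 0], "yaw": -0.006, "jaw": 0},
    {"delta_pos": [6.88, -2.97, 1], "yaw": -0.006, "jaw": 0},
    {"delta_pos": [6.88, -2.97, 3.5], "yaw": -0.006, "jaw": 0},
    {"delta_pos": [6.88, -2.97, 6], "yaw": -0.006, "jaw": 0},
    {"delta_pos": [6.88, -2.97, 8], "yaw": -0.006, "jaw": 0},
    {"delta_pos": [6.88, -2.97, 9], "yaw": -0.006, "jaw": 0},
    {"delta_pos": [6.88, -2.97, 9], "yaw": -0.006, "jaw": 0},
  ],
)

```text
clock: 13.0
eef_pos: [498.4, 23.7, 108.0]
tcp_rot: [-3.139, 0.001, 1.196]
contact_force: [0.2, -0.6, -2.0]
opening: 0.179
grasp_force: 59.6
```

```bash
python3 - <<'E'
from h import *
delta([500,23.5,86],1.195); s=r.sense(); print(s["contact_force"])
E
```

```text
delta cm [0.04 0.16 2.2 ] yaw 0.001 now [498.4  23.7 108. ] cy 1.196 q6 0.4192561650681034 t 13.0
[ 0.21150268 -0.64457982 -1.97813505]
```

Call:
play_rows(
  steps=[
    {"delta_pos": [0.04, 0.1, 0], "yaw": 0, "jaw": 0},
    {"delta_pos": [0.04, 0.1, 0.4], "yaw": 0, "jaw": 0},
    {"delta_pos": [0.04, 0.1, 0.7], "yaw": 0, "jaw": 0},
    {"delta_pos": [0.04, 0.1, 1.0], "yaw": 0, "jaw": 0},
    {"delta_pos": [0.04, 0.1, 1.2], "yaw": 0, "jaw": 0},
    {"delta_pos": [0.04, 0.1, 1.4], "yaw": 0, "jaw": 0},
    {"delta_pos": [0.04, 0.1, 1.4], "yaw": 0, "jaw": 0},
    {"delta_pos": [0.04, 0.1, 1.4], "yaw": 0, "jaw": 0},
  ],
)

```text
clock: 13.8
eef_pos: [500.4, 24.1, 95.3]
tcp_rot: [-3.142, 0.0, 1.197]
contact_force: [0.8, -0.2, -1.6]
opening: 0.175
grasp_force: 59.6
```

Lugs are in the slots with no contact; continue down.

Call:
play_rows(
  steps=[
    {"delta_pos": [0, 0, 0.3], "yaw": 0, "jaw": 0},
    {"delta_pos": [0, 0, 0.5], "yaw": 0, "jaw": 0},
    {"delta_pos": [0, 0, 0.7], "yaw": 0, "jaw": 0},
    {"delta_pos": [0, 0, 0.85], "yaw": 0, "jaw": 0},
    {"delta_pos": [0, 0, 0.95], "yaw": 0, "jaw": 0},
    {"delta_pos": [0, 0, 1.0], "yaw": 0, "jaw": 0},
    {"delta_pos": [0, 0, 1.0], "yaw": 0, "jaw": 0},
    {"delta_pos": [0, 0, 1.0], "yaw": 0, "jaw": 0},
  ],
)

```text
clock: 14.6
eef_pos: [500.4, 24.1, 85.3]
tcp_rot: [3.142, -0.0, 1.197]
contact_force: [0.6, 0.1, -1.6]
opening: 0.177
grasp_force: 59.6
```

Call:
play_rows(
  steps=[
    {"delta_pos": [0, 0, -0.05], "yaw": 0, "jaw": 0},
    {"delta_pos": [0, 0, -0.05], "yaw": 0.1, "jaw": 0},
    {"delta_pos": [0, 0, -0.05], "yaw": 0.2, "jaw": 0},
    {"delta_pos": [0, 0, -0.05], "yaw": 0.3, "jaw": 0},
    {"delta_pos": [0, 0, -0.05], "yaw": 0.4, "jaw": 0},
    {"delta_pos": [0, 0, -0.05], "yaw": 0.48, "jaw": 0},
    {"delta_pos": [0, 0, -0.05], "yaw": 0.54, "jaw": 0},
    {"delta_pos": [0, 0, -0.05], "yaw": 0.54, "jaw": 0},
  ],
  grip_force=90,
)

```text
clock: 15.4
eef_pos: [500.4, 24.1, 85.9]
tcp_rot: [3.142, -0.0, 0.656]
contact_force: [-0.6, -0.3, -1.8]
opening: 0.169
grasp_force: 90.5
```

```bash
python3 - <<'E'
from h import *
delta([500,23.5,85.8],.413); s=r.sense(); print(s["contact_force"],s["wrist_torque"])
E
```

```text
delta cm [-0.07  0.02  0.01] yaw 0.243 now [500.4  24.1  85.9] cy 0.656 q6 0.9598676855989418 t 15.4
[-0.58781324 -0.28381198 -1.80270706] [ 0.12444872 -0.00654717  0.09826001]
```

Spring torque of about 0.1 N m shows, so the ring is engaged. Finish the turn gently.

Call:
play_rows(
  steps=[
    {"delta_pos": [0, 0, 0], "yaw": 0.06, "jaw": 0},
    {"delta_pos": [0, 0, 0], "yaw": 0.12, "jaw": 0},
    {"delta_pos": [0, 0, 0], "yaw": 0.18, "jaw": 0},
    {"delta_pos": [0, 0, 0], "yaw": 0.22, "jaw": 0},
    {"delta_pos": [0, 0, 0], "yaw": 0.24, "jaw": 0},
    {"delta_pos": [0, 0, 0], "yaw": 0.24, "jaw": 0},
    {"delta_pos": [0, 0, 0], "yaw": 0.24, "jaw": 0},
    {"delta_pos": [0, 0, 0], "yaw": 0.24, "jaw": 0},
  ],
)

```text
clock: 16.2
eef_pos: [500.5, 24.0, 85.9]
tcp_rot: [3.141, -0.0, 0.418]
contact_force: [1.0, -1.4, -1.7]
opening: 0.171
grasp_force: 90.6
```

```bash
python3 - <<'E'
from h import *
delta([500,23.5,85.8],.413); s=r.sense(); print(s["contact_force"],s["wrist_torque"],s["qvel"])
a=s["tcp_rot"][2]; t=s["eef_pos"][:2]
P=look("w6",{"neck_mark":72})
ex=np.array([np.cos(a),np.sin(a)]); ey=np.array([np.sin(a),-np.cos(a)])
L=np.c_[(P[:,:2]-t)@ex,(P[:,:2]-t)@ey,P[:,2]]
q=L[(abs(L[:,0])<45)&(abs(L[:,1])<15)&(L[:,2]>112)&(L[:,2]<121)]; print(len(q),q.min(0),q.max(0),np.median(q,0))
E
```

```text
delta cm [-0.07  0.03  0.01] yaw 0.005 now [500.5  24.   85.9] cy 0.418 q6 1.198141948998328 t 16.2
[ 1.04845233 -1.38385753 -1.74583453] [-0.28496937 -0.1572013   0.07343605] [ 0.00020746 -0.00047021 -0.00198501 -0.00157195  0.00028153  0.00490794]
neck_mark 0.68 [322.2 203.1] [528.3  36.1  72. ]
6259 [-30.80923768 -14.9997718  112.00153914] [ 30.25479162  14.94879321 120.99741301] [  7.2193748   -0.2107139  115.78174862]
```

View pics/w6.png

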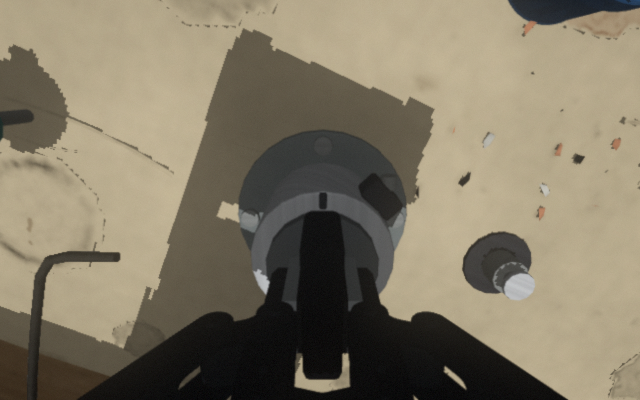

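The bar's end, at about (322,212), lines up with the mark at (322,200). The latch housing is off to the right at (380,197). The cap is seated and still gripped, so I'm handing in.

```bash
python3 -c "
from rig import r
print(r.sign_off())"
```

```text
the job is handed in; nothing more can be done
None
```

The job is handed in at about 16 s, with no verdict returned: the cap was pressed on the short stud and then the tall one, seated in the neck and turned half way. At hand-in it was still gripped at 90 N against the spring, with the bar on the marks and well short of the lock; stud and ring travel are inferred from pose and force.

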